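# Unclip and uncover the deep parts box

## Robot

A 6-joint arm with a two-finger parallel gripper is mounted at the origin on a cart in front of the work surface, level with it; the furniture and walls round the work are solid. World frame = base frame: x ahead of the robot, y to its left, z up, the work surface at z = 0. Lengths are in m, angles in rad, forces in N, time in s.
With the tool pointing down it reaches from about 0.3 to 0.825 m from the base axis. Payload 5.4 kg.
Tool frame: the origin (TCP) lies at the very end of the fingers, on their centre line; the grasp point (between the pads) lies 19 mm behind it; z points along the fingers, x is the direction in which the jaws open and shut, and the axes are right-handed (so a half turn about z gives the same grasp; the last joint's range is limited). The gripper opens to 92 mm and grips with 3 to 60 N. Pads are 20 mm wide; open, the fingers measure 128 mm over their backs; the gripper's body (75 mm by 189 mm) begins 69 mm behind the grasp point.
Start: joints at [-1.35, 0.158, 1.597, -0, 1.386, -0.21], TCP at [0.24, -0.522, 0.215] pointing down, gripper open.
Joint ranges: [-2.91, 2.91], [-0.94, 2.29], [0.18, 2.7], [-1.29, 4.43], [0.17, 2.64], [-3, 3]. Speed limits (rad/s): [2.57, 2.57, 3.14, 3.14, 3.14, 3.14].

## Interface

Orientations are given as a rotation vector (axis times angle).
In Python, from workcell import bot gives the robot as it stands. Calls block until the motion is done:
- bot.goto(position, orientation): joint-space move of the TCP to a pose.
- bot.line_to(position, rot=None, max_speed=0.15): straight line of the TCP; rot=None keeps the orientation; max_speed is the mean speed in m/s.
- bot.set_joints(angles): joint-space move.
- bot.set_gripper(opening, newtons=None): opening from 0.0 (shut) to 1.0 (fully open); newtons is the grip in N (None keeps the last); returns when the fingers have stopped.
- bot.hold(seconds).
- bot.inverse_kinematics(position, orientation): joint angles nearest the present ones, or None.
- bot.read_camera(name): name is "scene" or "top"; returns a dict with "pixels" (400x640x3 uint8, blue, green, red), "fx", "fy", "cx", "cy" (pixels), "R" (3x3) and "t" (3): a world point X has camera coordinates R X + t. Camera axes: x right, y down, z forward; pixel columns grow to the right and rows downward; lengths in m; the calibration is good to about 2 mm. A picture is of the moment at which its call begins. There is no depth.
A pose or a line that the arm cannot do raises bot.MotionError and nothing moves.
- bot.job_done(): hands the job in, once; it reports no verdict.
Readings, each from a call of its own:
- bot.current_clock(): time.
- bot.current_joints(): joint angles.
- bot.current_joint_vel(): joint speeds.
- bot.current_effort(): joint torques, N m.
- bot.current_ee_pos(): TCP position.
- bot.current_tool_rot(): TCP orientation.
- bot.current_contact_force(): force on the tool from outside, world axes, zero at the start.
- bot.current_ft_torque(): the same for the moment, N m.
- bot.current_opening(): opening from 0.0 (shut) to 1.0 (fully open).
Only numpy, scipy, OpenCV 4.12 (cv2) and the standard library are available. Lean on these libraries where they do the work, as an engineer would, in place of code of your own. Each camera call takes 0.05 s, during which the arm holds its last target. There are 200 camera calls.

## Task

Open the deeper of the two clip-lid parts boxes. Flip the sprung clips on its near and far edges fully outward while the lid stays seated, then lift the lid off and lay it flat, handle up, on the bench top; do not drop it.

Things in the scene. Friction and masses are not known exactly. Their poses are not given: they have to be found in the camera images.
- crate: The deeper box, grey plastic, 110x130x110 mm (x,y,z), fixed to the bench at y about 0.33 or -0.095. Origin: centre of underside, z up; clips at the middle of its -x (near) and +x (far) edges. At the other place stands a box with like lid and clips but 55 mm deep: not this one. Between them the bench is clear, 200 mm wide round y = 0.115, x 0.35 to 0.55. A coiled hose hangs at x 0.3, y -0.28.
- lid: Loose lid of the deeper box, 118x138 mm, about 0.22 kg. Origin: centre of the underside of its 6 mm locating step (3 mm play in the box): 104 mm above the crate's origin when seated, z = 0 laid on the bench. Plate top 14 mm above the origin. Black bow handle: bar along lid y over the middle, 16 mm thick, 66 mm between posts, 36 to 52 mm above the origin, open below.
- near_clip (a joint): Steel clip on the crate's -x edge, rad: 0 shut, wire bail over the lid; 1.9 open, hanging outward. Plate 40 mm wide, pivot along y at crate x -60, z 83 mm; upright at crate x -65 mm (inner face -63), its tab stands free above the lid (z 118) to z 141. An over-centre spring (dead centre 0.5 rad, 0.06 N m) holds it shut or open: push the tab outward 30 mm or more and it snaps fully open.
- far_clip (a joint): The same clip mirrored, on the crate's +x edge: pivot at crate x +60 mm, z 83 mm; upright plate at crate x +65 mm (inner face +63), tab from the lid's top (z 118) to z 141 mm. 0 shut, 1.9 rad fully open (outward and down); same spring, pushed open outward (+x) in the same way.

How it is judged:
On the way, in this order (a step that is already met when the one before it is completed fails the run):
1. both clips of the deeper box are flipped open (beyond 1.2 rad) with the lid still seated (value of joint each of near_clip, far_clip above 1.2 rad and z of lid in the frame of crate between 0.098 and 0.112 m), for 0.2 s.
2. the lid is lifted clear of the box, held by the gripper (z of lid in the frame of crate above 0.125 m and contact force between the fingers and lid above 0.5 N), for 0.1 s.
At the end, for the whole second after the job is handed in: Both clips of the deeper box are open (beyond 1.2 rad of 1.9) and its lid lies at rest flat on the bench top, handle up (tilt under 10 degrees, underside within 15 mm of the bench) (value of joint each of near_clip, far_clip above 1.2 rad and height (world z) of lid between -0.01 and 0.015 m and angle between lid's own z axis and vertical below 0.17 rad and linear speed of lid below 0.02 m/s); the robot touches nothing.
It fails at once if the lid is dropped: it falls out of the gripper's hold faster than 0.8 m/s (a drop of more than about 30 mm) (linear speed of lid above 0.8 m/s and contact force between the fingers and lid below 0.1 N).
It also fails if it takes over 64 s, if anything falls off the work surface, if the arm or the gripper's body presses on something with over 40 N, if the wrist force passes 120 N, or if a joint passes its speed limit or range.

## Working session

There is one attempt and no reset: what is moved stays moved. The work goes in short steps, each a Python script; the robot and the scene stay as the last script left them, time stands still between calls to the robot, and variables do not carry over. Pictures are saved under pics/ and viewed, about 8 in all and at most 12, crops included, and the job is handed in when it is done.

```bash
mkdir -p pics; ls
python3 - <<'E'
from workcell import bot
import cv2,numpy as np
for n in("scene","top"):
    c=bot.read_camera(n);cv2.imwrite(f"pics/{n}0.png",c["pixels"])
    R=np.array(c["R"]);print(n,c["fx"],c["fy"],c["cx"],c["cy"],"cam at",-R.T@np.array(c["t"]),"fwd",R[2])
print(bot.current_clock(),bot.current_tool_rot(),bot.current_opening())
E
```

```text
pics
scene 455.14199966913344 455.14199966913344 326.12639392388155 201.27766706498636 cam at [-0.28795978  0.68448782  0.64504726] fwd [ 0.7107802  -0.51213596 -0.4821911 ]
top 507.22561588588457 507.22561588588457 324.5299637875423 203.22108784922338 cam at [0.41187919 0.12746093 1.14877438] fwd [ 0.09849359 -0.00696489 -0.99511331]
0.1 [-2.64400726e+00  1.69457735e+00  1.87666234e-03] 1.0026965238511216
```

View pics/scene0.png

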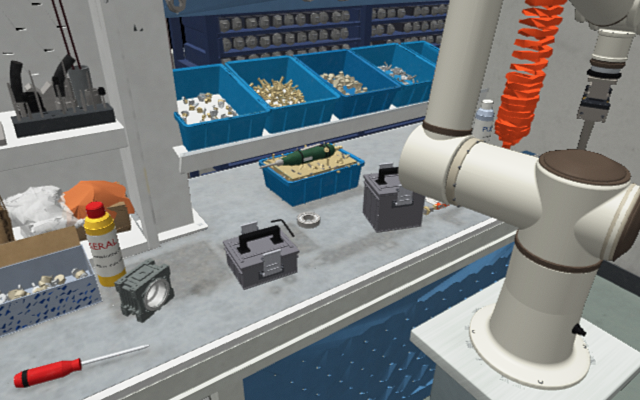

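View pics/top0.png

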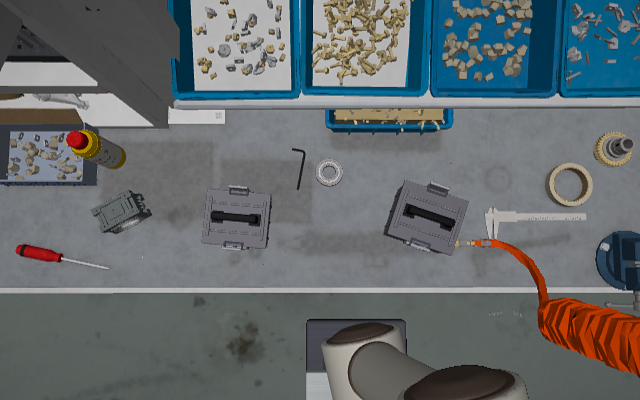

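The deeper box is the right-hand one: top view centre ≈ (428,218), turned about 15°, and in the scene view ≈ (395,200) with visibly taller sides. The shallow box is at top (238,217). The bench between them is clear, apart from a hex key at (300,168) and a ring at (329,172). I'll measure the lid next.

```bash
cat > h.py <<'E'
from workcell import bot
import cv2,numpy as np
from scipy.spatial.transform import Rotation as Ro
def ray(c,uv,z):
    R=np.array(c["R"]);t=np.array(c["t"]);o=-R.T@t
    d=R.T@np.array([(uv[0]-c["cx"])/c["fx"],(uv[1]-c["cy"])/c["fy"],1.]);return o+d*(z-o[2])/d[2]
def proj(c,X):
    p=np.array(c["R"])@np.array(X)+np.array(c["t"]);return np.array([c["fx"]*p[0]/p[2]+c["cx"],c["fy"]*p[1]/p[2]+c["cy"]])
E
python3 - <<'E'
from h import *
c=bot.read_camera("top");im=c["pixels"]
x0,y0,x1,y1=375,165,480,270
g=im[y0:y1,x0:x1].max(2)
def rect(m,z,name):
    cs,_=cv2.findContours(m.astype(np.uint8),cv2.RETR_EXTERNAL,cv2.CHAIN_APPROX_NONE)
    k=max(cs,key=cv2.contourArea);r=cv2.boxPoints(cv2.minAreaRect(k))+[x0,y0]
    W=np.array([ray(c,p,z)[:2] for p in r]);e=np.diff(np.vstack([W,W[:1]]),axis=0)
    print(name,r.round(1).tolist(),"centre",W.mean(0).round(4),"sides",np.hypot(*e.T).round(4),"ang",np.degrees(np.arctan2(e[:,1],e[:,0])).round(1))
    return r
rs=[]
rs.append(rect(g<50,.156,"handle"))
m=cv2.morphologyEx((g<135).astype(np.uint8),cv2.MORPH_OPEN,np.ones((17,17)))
rs.append(rect(m,.118,"lid"))
print("shelf edge row~105",[ray(c,(430,105),z).round(3).tolist() for z in(0,.2,.3)])
v=cv2.resize(im[y0-75:y1,x0-20:x1+20],None,fx=4,fy=4,interpolation=cv2.INTER_CUBIC)[:, :]
for r in rs: cv2.polylines(v,[((r-[x0-20,y0-75])*4).astype(int)],True,(0,255,0),1)
v=v[120:]
cv2.imwrite("pics/crop1.png",v);print(v.shape)
s=bot.read_camera("scene")["pixels"][130:250,260:460];cv2.imwrite("pics/crop2.png",cv2.resize(s,None,fx=4,fy=4,interpolation=cv2.INTER_CUBIC))
E
```

```text
handle [[402.1, 214.4], [406.0, 202.9], [455.4, 219.8], [451.5, 231.3]] centre [ 0.4826 -0.0842] sides [0.024  0.1021 0.0239 0.1019] ang [ -19.7 -109.1  159.7   70.9]
lid [[375.0, 185.0], [466.0, 185.0], [466.0, 269.0], [375.0, 269.0]] centre [ 0.4658 -0.0751] sides [0.187  0.1712 0.184  0.1709] ang [-90.  178.3  89.9  -0.7]
shelf edge row~105 [[0.755, -0.126, 0.0], [0.695, -0.082, 0.2], [0.665, -0.06, 0.3]]
(600, 580, 3)
```

View pics/crop1.png

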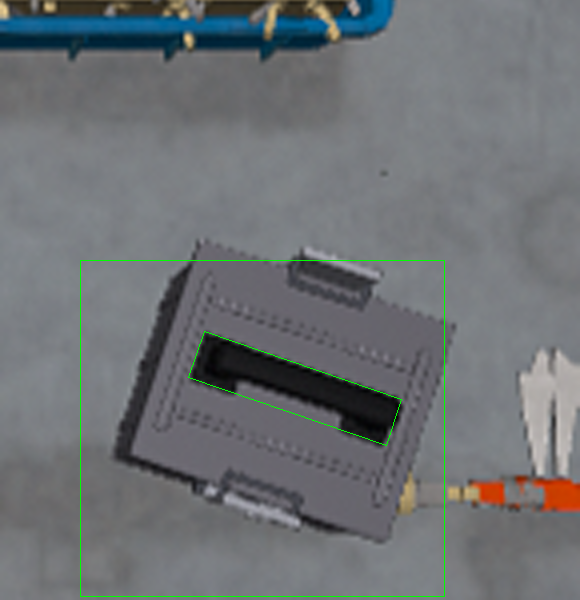

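View pics/crop2.png

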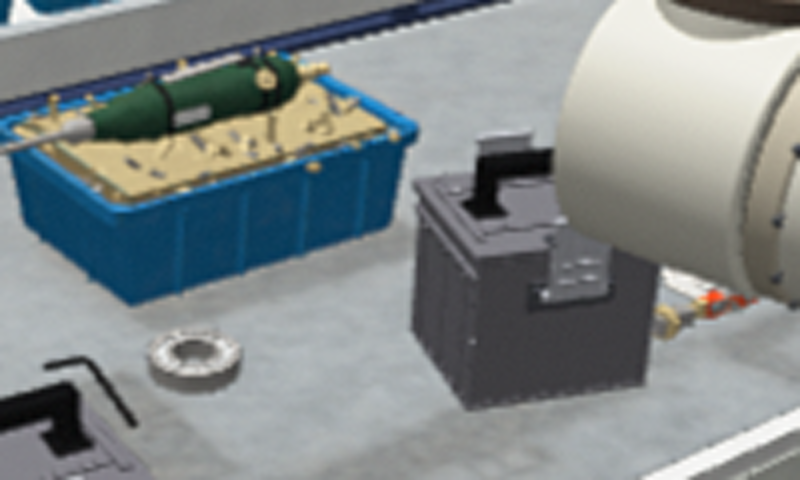

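Crop 1 (crop px = 4·(u−355, v−120)) shows the lid corners at far-left (200,243), far-right (453,325) and near-right (388,540). The far tab's top edge runs (305,248)–(382,272) and the near tab sits around (205–300,487–525). Crop 2 confirms this box is the deep one, with both clips upright.

Run:
```python
from h import *
c=bot.read_camera("top");im=c["pixels"].astype(int)
P=lambda a:(a[0]/4+355-.375,a[1]/4+120-.375)
FL,FR,NR=[ray(c,P(a),.118)[:2] for a in((200,243),(453,325),(388,540))]
d=FL-FR;e=FR-NR
print("sides",np.hypot(*d),np.hypot(*e),"yaw",np.degrees(np.arctan2(-d[0],d[1])),np.degrees(np.arctan2(e[1],e[0])),"centre",(FL+NR)/2)
# colour-based mask lid top
for n,p in(("lid",(430,235)),("bench",(480,180)),("wall",(391,225))):print(n,im[p[1]-1:p[1]+2,p[0]-1:p[0]+2].reshape(-1,3).mean(0))
a,b=ray(c,P((305,248)),.141),ray(c,P((382,272)),.141);print("far tab",a,b,(a+b)/2,np.hypot(*(a-b)[:2]))
B=im[...,0]-im[...,1];m=((im.max(2)<118)&(B>=-20)&((im[...,2]-im[...,1])>=0)).astype(np.uint8);m[:170]=0;m[265:]=0;m[:,:375]=0;m[:,475:]=0
cs,_=cv2.findContours(m,cv2.RETR_EXTERNAL,cv2.CHAIN_APPROX_NONE);k=max(cs,key=cv2.contourArea)
print(cv2.contourArea(k),cv2.boxPoints(cv2.minAreaRect(k)).tolist())
# bar top: two posts ends
ctr=(FL+NR)/2
```

```text
sides 0.13570125690835952 0.11524614894393033 yaw -18.220134291002456 -18.305844197838134 centre [ 0.48498401 -0.09065878]
lid [103.11111111  95.77777778  97.55555556]
bench [126.88888889 122.         120.        ]
wall [111.33333333 103.88888889 105.22222222]
far tab [ 0.55501813 -0.09320031  0.141     ] [ 0.54284975 -0.13160509  0.141     ] [ 0.54893394 -0.1124027   0.141     ] 0.040286438684587644
4395.5 [[366.61248779296875, 258.7433166503906], [392.90240478515625, 171.78445434570312], [469.99554443359375, 195.0916748046875], [443.70562744140625, 282.050537109375]]
```

Pose from two independent cues (lid corners and far tab, sizes agree within 3 mm): centre ≈ (0.4855, −0.091), yaw −18.2°. Before moving I need to clear the hose, which hangs between the start pose and the box.

Run:
```python
from h import *
s=bot.read_camera("scene");t=bot.read_camera("top")
for z in(0,.1,.2,.3,.4,.5,.6,.8):print(z,proj(s,(.3,-.28,z)).round(),proj(t,(.3,-.28,z)).round())
from scipy.optimize import least_squares
rows=[]
for x in(.3,.4,.5,.6,.7):
  for z in(.13,.3,.45):
    for q in [bot.inverse_kinematics((x,-.1,z),Ro.from_euler('x',180,degrees=True).as_rotvec())]:
      if q is not None:rows.append((x,-.1,z,*q))
A=np.array(rows);print(A.round(3))
def f(p):
    a,L1,L2,d,b,off=p;q2,q3=A[:,4],A[:,5]
    r=a+L1*np.sin(q2)+L2*np.sin(q2+q3)+b*np.cos(q2+q3);z=d+L1*np.cos(q2)+L2*np.cos(q2+q3)-b*np.sin(q2+q3)
    return np.r_[r-np.sqrt(A[:,0]**2+A[:,1]**2-off**2),z-A[:,2]]
o=least_squares(f,[0,.4,.4,.1,0,.12]);print(o.x.round(4),abs(o.fun).max())
for r in(.22,.25,.28,.3,.33):
  for z in(.3,.4,.5):
    a=-1.35;v=np.array([r*np.cos(a)-.12*np.sin(a),r*np.sin(a)+.12*np.cos(a),z])
    rv=Ro.from_matrix(np.array([[np.cos(a),np.sin(a),0],[np.sin(a),-np.cos(a),0],[0,0,-1]])).as_rotvec()
    q=bot.inverse_kinematics(v,rv);print(r,z,None if q is None else np.round(q,2))
```

```text
0 [489. 229.] [503. 303.]
0.1 [496. 196.] [521. 308.]
0.2 [504. 160.] [542. 314.]
0.3 [513. 121.] [568. 321.]
0.4 [523.  79.] [602. 330.]
0.5 [533.  32.] [645. 342.]
0.6 [545. -19.] [705. 359.]
0.8 [ 573. -140.] [931. 421.]
[[ 0.3   -0.1    0.13  -0.711 -0.538  2.364 -0.     1.316 -0.711]
 [ 0.3   -0.1    0.3   -0.711 -0.634  2.088 -0.     1.688 -0.711]
 [ 0.3   -0.1    0.45  -0.711 -0.567  1.757 -0.     1.952 -0.711]
 [ 0.4   -0.1    0.13  -0.54  -0.199  2.122 -0.     1.218 -0.54 ]
 [ 0.4   -0.1    0.3   -0.54  -0.331  1.888 -0.     1.584 -0.54 ]
 [ 0.4   -0.1    0.45  -0.54  -0.305  1.579 -0.     1.868 -0.54 ]
 [ 0.5   -0.1    0.13  -0.435  0.073  1.864 -0.     1.204 -0.435]
 [ 0.5   -0.1    0.3   -0.435 -0.057  1.654 -0.     1.545 -0.435]
 [ 0.5   -0.1    0.45  -0.435 -0.047  1.355 -0.     1.834 -0.435]
 [ 0.6   -0.1    0.13  -0.364  0.317  1.582 -0.     1.243 -0.364]
 [ 0.6   -0.1    0.3   -0.364  0.203  1.379 -0.     1.559 -0.364]
 [ 0.6   -0.1    0.45  -0.364  0.22   1.07  -0.     1.851 -0.364]
 [ 0.7   -0.1    0.13  -0.312  0.56   1.256 -0.     1.325 -0.312]
 [ 0.7   -0.1    0
[... 188 characters left out ...]
.22 0.3 [-1.35 -0.87  2.21 -0.    1.81  0.  ]
0.22 0.4 [-1.35 -0.8   1.98 -0.    1.97  0.  ]
0.22 0.5 [-1.35 -0.7   1.72 -0.    2.12  0.  ]
0.25 0.3 [-1.35 -0.77  2.16 -0.    1.75  0.  ]
0.25 0.4 [-1.35 -0.72  1.94 -0.    1.92  0.  ]
0.25 0.5 [-1.35 -0.63  1.69 -0.    2.08  0.  ]
0.28 0.3 [-1.35 -0.67  2.11 -0.    1.71  0.  ]
0.28 0.4 [-1.35 -0.63  1.89 -0.    1.88  0.  ]
0.28 0.5 [-1.35 -0.55  1.65 -0.    2.05  0.  ]
0.3 0.3 [-1.35 -0.61  2.07 -0.    1.68  0.  ]
0.3 0.4 [-1.35 -0.58  1.86 -0.    1.86  0.  ]
0.3 0.5 [-1.35 -0.51  1.62 -0.    2.03  0.  ]
0.33 0.3 [-1.35 -0.52  2.02 -0.    1.64  0.  ]
0.33 0.4 [-1.35 -0.5   1.81 -0.    1.83  0.  ]
0.33 0.5 [-1.35 -0.43  1.57 -0.    2.    0.  ]
```

```bash
cat >> h.py <<'E'
C=np.array([.4855,-.0912]);YAW=np.radians(-18.2)
def W(x,y,z): c,s=np.cos(YAW),np.sin(YAW);return np.array([C[0]+c*x-s*y,C[1]+s*x+c*y,z])
def down(phi): return Ro.from_matrix([[np.cos(phi),np.sin(phi),0],[np.sin(phi),-np.cos(phi),0],[0,0,-1]]).as_rotvec()
PUSH=down(YAW-np.pi/2);GRASP=down(YAW)
def st(n):
    print(n,"t",round(bot.current_clock(),2),"p",np.round(bot.current_ee_pos(),4),"F",np.round(bot.current_contact_force(),1),"q",np.round(bot.current_joints(),2))
E
python3 - <<'E'
from h import *
a=-1.5;r=.19
v=[r*np.cos(a)-.12*np.sin(a),r*np.sin(a)+.12*np.cos(a),.42]
q=bot.inverse_kinematics(v,down(a));print(q)
assert q is not None and abs(q[3])<.1 and abs(q[0]-a)<.05
bot.set_joints([a,.158,1.597,0,1.386,0]);st("1")
bot.set_joints(q);st("fold")
q=np.array(q);q[5]=1.5;bot.set_joints(q.tolist());bot.set_gripper(0.0);st("turn")
q[0]=-.45;bot.set_joints(q.tolist());st("swing")
bot.goto(W(.038,0,.25),PUSH);st("above");print(bot.current_opening())
s=bot.read_camera("scene")["pixels"];cv2.imwrite("pics/s3.png",s)
E
```

```text
[-1.49947377e+00 -8.65838834e-01  1.96335612e+00 -8.88178420e-16
  2.04407537e+00  5.26228367e-04]
1 t 0.78 p [ 0.1586 -0.5528  0.2148] F [-0.2  0.1 -0.1] q [-1.5   0.16  1.6   0.    1.39 -0.  ]
fold t 2.35 p [ 0.1332 -0.1813  0.4197] F [ 0.1 -0.4  0.6] q [-1.5  -0.86  1.96 -0.    2.04  0.  ]
turn t 5.04 p [ 0.1331 -0.181   0.42  ] F [-0.6 -0.3 -0.1] q [-1.5  -0.87  1.96 -0.    2.04  1.5 ]
swing t 6.22 p [0.2233 0.0249 0.4199] F [ 0.5 -0.3 -0.3] q [-0.45 -0.87  1.96 -0.    2.04  1.5 ]
above t 7.59 p [ 0.5217 -0.1034  0.2511] F [-0.9 -0.5  0.6] q [-0.42  0.02  1.67  0.    1.45  1.47]
0.005457489756038811
```

View pics/s3.png

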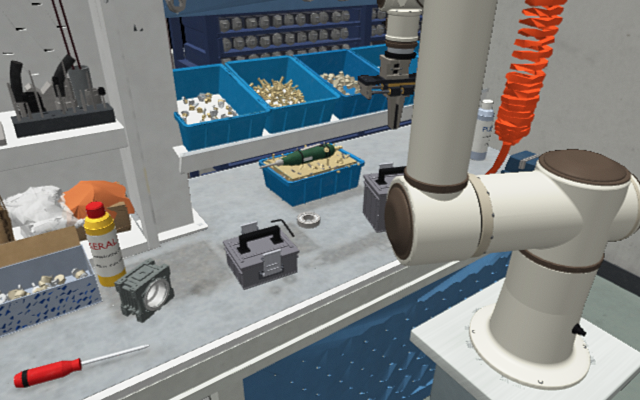

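The arm cleared the hose (force < 1 N) and the closed fingertips are over the box at px (397,127). Next I'll push the far clip.

Run:
```python
from h import *
bot.line_to(W(.038,0,.127),max_speed=.12);st("down")
bot.line_to(W(.070,0,.127),max_speed=.06);st("mid")
bot.line_to(W(.095,0,.127),max_speed=.06);st("out")
bot.line_to(W(.085,0,.20),max_speed=.15);st("up")
bot.line_to(W(-.038,0,.20),max_speed=.2);st("over near")
c=bot.read_camera("top");cv2.imwrite("pics/t4.png",cv2.resize(c["pixels"][140:290,330:530],None,fx=4,fy=4))
```

```text
down t 8.82 p [ 0.5223 -0.1034  0.128 ] F [-0.2 -0.4 -0. ] q [-0.42  0.13  1.81  0.    1.2   1.47]
mid t 9.5 p [ 0.5522 -0.1131  0.1271] F [-0.7  0.7  1.7] q [-0.42  0.21  1.72 -0.    1.21  1.47]
out t 10.07 p [ 0.5757 -0.1208  0.1269] F [ 0.4 -0.7 -0.1] q [-0.41  0.27  1.64 -0.    1.23  1.48]
up t 10.71 p [ 0.5658 -0.1176  0.1993] F [-0.1  0.5  0.7] q [-0.41  0.18  1.61 -0.    1.36  1.47]
over near t 11.47 p [ 0.4497 -0.0795  0.1997] F [0.1 0.7 0.1] q [-0.44 -0.15  1.93  0.    1.35  1.45]
```

View pics/t4.png

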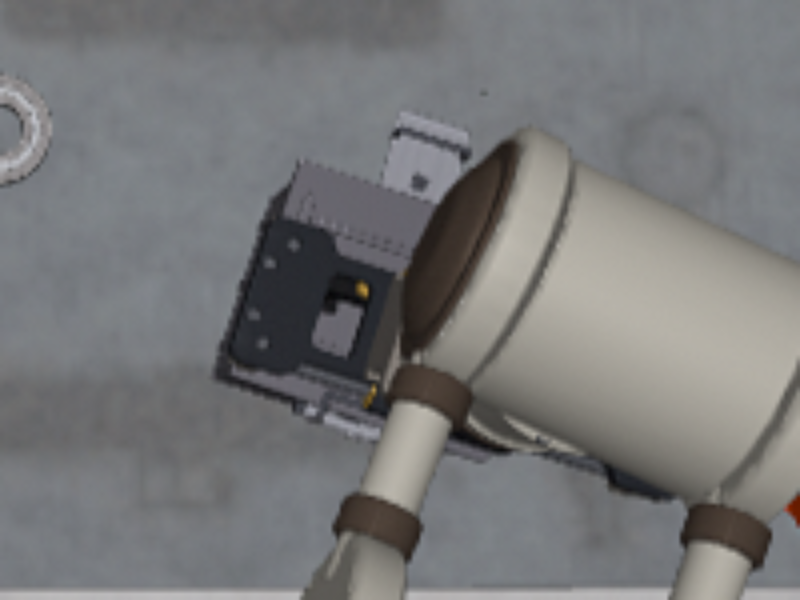

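The far clip is open, its plate hanging out at crop (430,150). The near one is next, then the hover for the grasp.

Run:
```python
from h import *
bot.line_to(W(-.038,0,.127),max_speed=.12);st("down")
bot.line_to(W(-.070,0,.127),max_speed=.06);st("mid")
bot.line_to(W(-.095,0,.127),max_speed=.06);st("out")
bot.line_to(W(-.085,0,.21),max_speed=.15);st("up")
bot.goto(W(-.085,0,.40),PUSH)
q=bot.inverse_kinematics(W(-.085,0,.40),PUSH)
q=np.array(q);q[0]=.45;bot.set_joints(q.tolist());st("aside")
for n in("top","scene"):
    c=bot.read_camera(n);cv2.imwrite(f"pics/{n}5.png",c["pixels"])
t=cv2.imread("pics/top5.png")[150:280,350:500];s=cv2.imread("pics/scene5.png")[130:260,330:480]
cv2.imwrite("pics/both5.png",np.vstack([cv2.resize(t,None,fx=2.3,fy=2.3),cv2.resize(s,None,fx=2.3,fy=2.3)]) if 0 else np.hstack([cv2.resize(x,None,fx=2.6,fy=2.6,interpolation=cv2.INTER_CUBIC) for x in(t,s)]))
```

```text
down t 12.28 p [ 0.45   -0.0796  0.1276] F [ 0.7 -0.7 -0.3] q [-0.44 -0.07  2.01 -0.    1.2   1.45]
mid t 12.97 p [ 0.4191 -0.0694  0.1272] F [-0.8  0.4 -0.3] q [-0.45 -0.16  2.09 -0.    1.21  1.44]
out t 13.53 p [ 0.3954 -0.0616  0.1271] F [-0.2  1.1  0.1] q [-0.46 -0.23  2.16  0.    1.22  1.43]
up t 14.24 p [ 0.4043 -0.0644  0.2091] F [0.2 0.6 0.1] q [-0.46 -0.29  2.04 -0.    1.4   1.43]
aside t 16.37 p [0.3012 0.2779 0.3994] F [ 0.4 -0.5  0.8] q [ 0.45 -0.33  1.7  -0.    1.78  1.43]
```

View pics/both5.png

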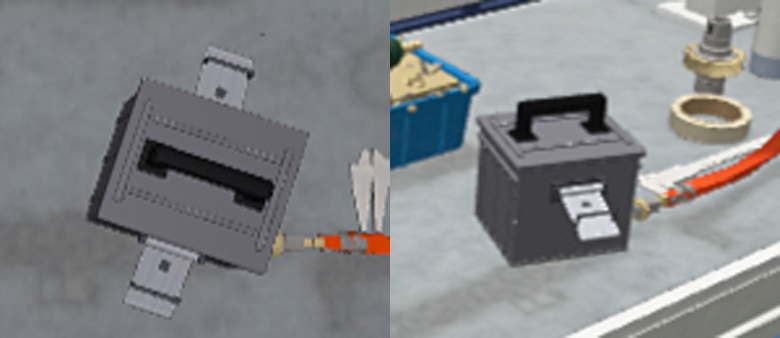

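Both clips hang fully outward, at left-crop (225,75) and (160,280), and the lid is still seated and square. The lid centre is unchanged at px (428.4,217.3). I'll grasp and lift.

Run:
```python
from h import *
bot.set_gripper(.6)
bot.goto(W(0,0,.25),GRASP);st("hover")
bot.line_to(W(0,0,.130),max_speed=.1);st("at bar")
bot.set_gripper(0.0,newtons=30);bot.hold(.2);st("gripped");print("open",bot.current_opening(),"bar mm",92*bot.current_opening())
bot.line_to(W(0,0,.155),max_speed=.03);st("lift25");print("open",bot.current_opening())
bot.line_to(W(0,0,.21),max_speed=.1);st("lift80");print("open",bot.current_opening())
s=bot.read_camera("scene")["pixels"][60:260,260:520];cv2.imwrite("pics/s6.png",cv2.resize(s,None,fx=2.5,fy=2.5))
```

```text
hover t 19.0 p [ 0.4857 -0.0906  0.2504] F [-0.1 -0.3  0.3] q [-0.43 -0.08  1.77  0.    1.45 -0.11]
at bar t 20.35 p [ 0.4861 -0.0914  0.1307] F [-0.1 -1.  -0.4] q [-0.43  0.03  1.91 -0.    1.2  -0.11]
gripped t 21.23 p [ 0.4854 -0.0912  0.13  ] F [-0.5  1.1  1.2] q [-0.43  0.03  1.91 -0.    1.2  -0.11]
open 0.1717523443699194 bar mm 15.801215682032584
lift25 t 22.21 p [ 0.4853 -0.0911  0.1548] F [-0.1 -0.1 -2.4] q [-0.43  0.    1.89 -0.    1.25 -0.11]
open 0.17031032591474896
lift80 t 22.91 p [ 0.4851 -0.091   0.2094] F [-0.2  0.1 -2.2] q [-0.43 -0.05  1.83 -0.    1.37 -0.11]
open 0.17055979574520339
```

View pics/s6.png

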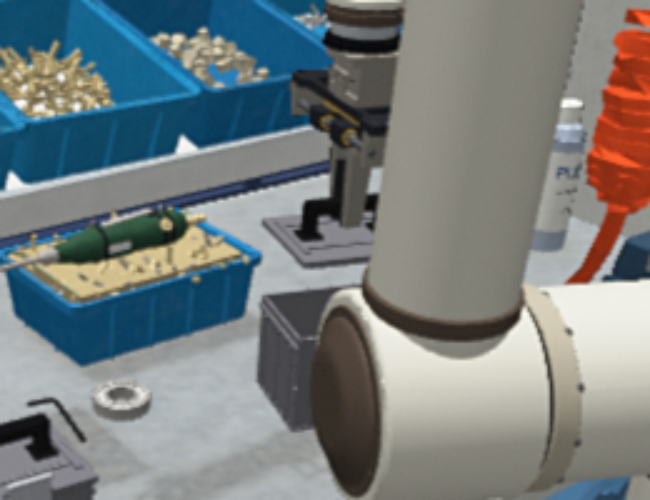

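The lid is held level above the box (weight reading 2.2 N, grip width 15.7 mm = the bar). I'll carry it across and lower until I feel the bench.

Run:
```python
from h import *
bot.line_to([.435,.115,.21],rot=down(0),max_speed=.12);st("over")
bot.line_to([.435,.115,.045],max_speed=.08);st("low");print(bot.current_opening())
z=.032
while z>.021:
    bot.line_to([.435,.115,z],max_speed=.02);bot.hold(.1)
    f=np.mean([bot.current_contact_force()[2] for _ in range(3)]);print(round(z,4),round(f,1))
    if f>1.5:break
    z-=.0015
st("touch")
for n in("scene","top"):
    c=bot.read_camera(n);cv2.imwrite(f"pics/{n}7.png",c["pixels"])
t=cv2.imread("pics/top7.png")[130:270,250:400];s=cv2.imread("pics/scene7.png")[130:270,230:380]
cv2.imwrite("pics/both7.png",np.hstack([cv2.resize(x,None,fx=2.6,fy=2.6,interpolation=cv2.INTER_CUBIC) for x in(t,s)]))
```

```text
over t 24.88 p [0.4352 0.1146 0.21  ] F [-0.8  0.6 -2.1] q [-0.01 -0.17  1.94 -0.    1.38 -0.01]
low t 27.08 p [0.4353 0.115  0.0454] F [-0.3 -0.1 -2.5] q [-0.01  0.05  2.08 -0.    1.01 -0.01]
0.16866371969159472
0.032 -2.9
0.0305 -3.2
0.029 -2.6
0.0275 -2.0
0.026 -1.5
0.0245 13.2
touch t 29.73 p [0.4352 0.115  0.026 ] F [-6.4 -0.  13.2] q [-0.01  0.09  2.09 -0.    0.97 -0.01]
```

View pics/both7.png

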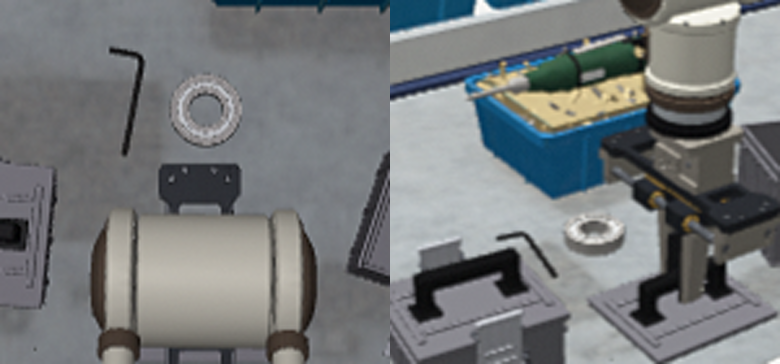

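The lid rests flat on the clear bench: contact was felt at TCP z = 0.026, exactly the expected height. I'll relax the push, release and withdraw.

Run:
```python
from h import *
bot.line_to([.435,.115,.0258],max_speed=.02);st("relax")
bot.set_gripper(.6);st("open");print(bot.current_opening())
bot.line_to([.435,.115,.14],max_speed=.08);st("up")
bot.line_to([.435,.115,.30],max_speed=.15)
q=bot.current_joints();q=np.array(q);q[0]=.75;bot.set_joints(q.tolist());bot.hold(.3);st("aside")
for n in("scene","top"):
    c=bot.read_camera(n);cv2.imwrite(f"pics/{n}8.png",c["pixels"])
t=cv2.imread("pics/top8.png")[130:290,250:480];s=cv2.imread("pics/scene8.png")[130:290,250:480]
cv2.imwrite("pics/both8.png",np.vstack([cv2.resize(x,None,fx=1.85,fy=1.85,interpolation=cv2.INTER_CUBIC) for x in(t,s)]))
```

```text
relax t 30.08 p [0.4353 0.115  0.026 ] F [-0.8  0.6  3.2] q [-0.01  0.09  2.09  0.    0.97 -0.01]
open t 30.81 p [0.435  0.115  0.0258] F [ 0.6  0.7 -0.2] q [-0.01  0.09  2.09 -0.    0.97 -0.01]
0.5948357992445944
up t 32.38 p [0.4346 0.115  0.1394] F [0.3 1.1 1. ] q [-0.01 -0.1   2.02 -0.    1.23 -0.01]
aside t 35.17 p [0.2358 0.3826 0.2988] F [-0.2 -0.9  0.3] q [ 0.75 -0.22  1.8  -0.    1.56 -0.01]
```

View pics/both8.png

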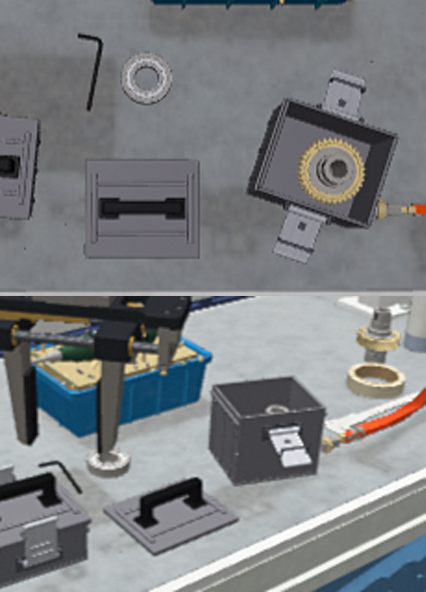

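The lid lies flat with the handle up at top-crop (142,208), the box is open, both clips hang outward and the gripper is clear of everything. I'm handing in.

```bash
python3 -c "
from workcell import bot
print(bot.current_clock(),bot.current_contact_force());bot.job_done()"
```

```text
35.2667 [ 0.59244266 -0.48508707 -0.34312908]
the job is handed in; nothing more can be done
```

The deeper box is open and its lid lies flat on the bench, handle up. I handed the job in at about 35 s of the 64 s allowed; the hand-in gives no verdict.

- **Finding the box:** it was the right-hand one, at about (0.4855, −0.091), turned −18.2°. The lid corners and the far tab agreed on this, with measured sizes within 3 mm of those given.
- **Clips:** I folded the arm in to pass the hose, then pushed the far and near clips outward with the closed fingers. A picture afterwards showed both hanging fully open with the lid still seated.
- **Lid:** I gripped the handle bar (15.8 mm measured, 16 mm given) and lifted. The weight read 2.2 N, matching 0.22 kg. I set the lid down at about (0.435, 0.115).
- **Last checks:** the bench was felt at a tool height of 0.026 m, as expected for a lid lying flat, with about 13 N of push for a moment before I eased off. The final pictures show the lid flat with its handle up, both clips open and the gripper clear. Tool force was within its 1 N noise.

No check failed or disagreed, except that the first automatic lid outline in the top view was useless, so I read the lid corners by eye from an enlarged crop. I judged the clip angles and the lid's tilt from pictures and did not measure them in radians.

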